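# Get the bearing from behind the shop containers and put the containers back

## Robot

A 7-joint arm with a two-finger parallel gripper is mounted at the origin on the work surface. World frame = base frame: x ahead of the robot, y to its left, z up, the work surface at z = 0. Lengths are in m, angles in rad, forces in N, time in s.
With the tool pointing down it reaches from about 0.4 to 0.85 m from the base axis. Payload 6.9 kg.
Tool frame: the origin (TCP) lies midway between the tips of the shut fingers; the grasp point (between the pads) lies behind it (ctrl.pinch_z is the z of the grasp point in the tool frame, in m); z points along the fingers, y is the direction in which the jaws open and shut (so a half turn about z gives the same grasp; the last joint's range is limited). The gripper opens to 85 mm and grips with 20 to 120 N. Pads are 22 mm wide; open, the fingers measure 114 mm over their backs; the gripper's body (76 mm by 85 mm) begins 54 mm behind the grasp point. The pads swing forward as they close: fully open they stand 13 mm farther back than shut.
Start: joints at [1.212, 0.507, -0.238, 1.5, 0.126, 1.149, -0.155], TCP at [0.28, -0.559, 0.231] pointing down, gripper open.
Joint ranges: [-3.08, 3.08], [-0.24, 2.05], [-1.43, 1.35], [0, 2.5], [-1.52, 4.66], [0.17, 1.96], [-2.89, 2.89]. Speed limits (rad/s): [2.39, 2.39, 3.14, 3.14, 3.14, 3.14, 3.14].

## Interface

Orientations are given as a unit quaternion [w, x, y, z].
In Python, from station import ctrl, get_state, vision, ticket, models gives the robot as it stands. Calls block until the motion is done:
- ctrl.movep(position, orientation): joint-space move of the TCP to a pose.
- ctrl.movel(position, frame=None, max_speed=0.15): straight line of the TCP; frame=None keeps the orientation; max_speed is the mean speed in m/s.
- ctrl.set_joints(angles): joint-space move.
- ctrl.ungrasp() and ctrl.close_gripper(force=None): open the fingers fully, or close them until they stop; force is the grip in N (None keeps the last).
- ctrl.pause(seconds).
- ctrl.ik(position, orientation): joint angles nearest the present ones, or None.
- get_state(): the state.
- vision.grab_frame(name): name is "side" or "top" or "wrist"; returns (picture, depth): 400x640x3 uint8, blue, green, red; 400x640 float32, m along the optical axis (not along the pixel's ray), 0 where there is no reading.
- vision.camera_info(name): a dict with "mtx" (3x3 intrinsics, pixels), "R" (3x3) and "t" (3): a world point X has camera coordinates R X + t; the wrist camera has in their place "hand_eye" (4x4, takes a point from camera to tool coordinates, whose origin is the TCP and whose axes are the flange's). Camera axes: x right, y down, z forward; pixel columns grow to the right and rows downward; lengths in m; the calibration is good to about 2 mm. A picture is of the moment at which its call begins: read the wrist's pose just before it. camera_info takes no time and is no camera call.
A pose or a line that the arm cannot do raises ctrl.Unreachable and nothing moves.
- ticket.close_job(): hands the job in, once; it reports no verdict.
Trained networks look in the newest picture that a camera, given by its name, has taken for a name from the list of things; names that differ only in an ending like _2 or _b are one class to them, and where a whole thing is asked for, a point or a joint stands for the part that bears it (a point fixed in the world has none). Each returns a list of dicts, best first, with "p" (0 to 1); they miss things now and then, are a little off and sometimes report something else, mostly with a low value. They report only what shows in the picture. A call takes as long as a camera call. They do not tell look-alikes from the thing itself.
- models.recognise(camera, target): "point" ([column, row] in pixels, amid what is visible of it).
- models.masks_of(camera, target): "mask" (400x640 bool, what is visible of it) and "point" ([column, row] in pixels, amid what is visible of it).
The state is a dict: "time": time; "qpos": joint angles; "qd": joint speeds; "tau": joint torques, N m; "tcp_pos": TCP position; "eef_rot": TCP orientation; "contact_force": force on the tool from outside, world axes, zero at the start; "wrist_torque": the same for the moment, N m; "width": finger opening in m.
Only numpy, scipy, OpenCV 4.12 (cv2) and the standard library are available. Lean on these libraries where they do the work, as an engineer would, in place of code of your own. Each camera call takes 0.05 s, during which the arm holds its last target.

## Task

I need the ball bearing that lies in the grey tray among the three containers: first move the red tin, the blue spray can and the white bottle out of the way onto the black rubber mat, standing upright, without shifting the bearing. With all three on the mat, lay the bearing flat in the round steel dish, and only after that put each container back in the tray, upright and centred on the coaster of its own colour. Do not knock any container over, and leave the amber jar where it stands.

Things in the scene. Friction and masses are not known exactly. Their poses are not given: they have to be found in the camera images.
- red_tin: red rectangular tin with a pale band, a silver top and a small black screw cap, upright; 36 (its x) x 50 (its y) x 96 mm body, flat-sided, cap 26 mm dia up to 118 mm; about 250 g. Origin: centre of its underside, z up. At the start it stands on the red coaster.
- blue_can: blue round spray can with a silver band and a blue nozzle cap, upright; 52 mm diameter, straight sides up to 94 mm, total height 120 mm; about 220 g. Origin: centre of its underside, z up. At the start it stands on the blue coaster.
- white_bottle: white round plastic bottle with a grey band and a black cap, upright; 52 mm diameter, straight sides up to 92 mm, total height 120 mm; about 240 g. Origin: centre of its underside, z up. At the start it stands on the white coaster.
- bearing: steel ball bearing, a flat ring lying in the tray among the containers; 52 mm outer diameter, 25 mm bore (covered by a dark disc on top), 20 mm thick; about 180 g. The tray's floor, on which it lies, is 5 mm above the bench, and the tray's rim 12 mm. Origin: centre of its underside, z along the bore.
- red_coaster: red disc 84 mm in diameter, 3 mm thick, fixed in the tray. Origin: centre of its underside, 5 mm above the bench; its top is 8 mm above the bench. Its x and y axes are parallel to the tray's sides. The three coasters stand around the bearing: two on either side of it along the tray's y (156 mm apart), one in front, 112 mm from each of the others.
- blue_coaster: blue disc, as the red one.
- white_coaster: white disc, as the red one.
- mat: black rubber mat to one side of the tray, where the containers go for the time being; 290 (its x) x 150 (its y) x 3 mm, fixed to the bench. Origin: centre of its underside, at bench height. The three containers have room in a row along its x, 90 mm apart.
- dish: round open steel parts dish on the other side of the tray, fixed to the bench; 156 mm across the rim, 22 mm high, wall 3 mm, inside floor 4 mm above the bench and about 134 mm across. Origin: centre of its underside, at bench height.
- jar: amber glass jar with a black lid, 60 mm diameter, 70 mm high, a bystander standing beyond the dish with a gap of about 30 mm, not to be moved. Origin: centre of its underside.
Mind the look-alikes: they are no part of the job. What is shaped like the white_bottle but pink is not meant. Of the things that look like the bearing, the middle-sized one is meant.

How it is judged:
On the way, in this order (a step that is already met when the one before it is completed fails the run):
1. all three containers stand upright and at rest on the mat, the bearing still where it lay (within 15 mm) (x of red_tin in the frame of mat between -0.125 and 0.125 m and y of red_tin in the frame of mat between -0.055 and 0.055 m and z of red_tin in the frame of mat between -0.002 and 0.008 m and angle between each of red_tin, blue_can, white_bottle's own z axis and vertical below 0.1 rad and linear speed of each of red_tin, blue_can, white_bottle below 0.02 m/s and angular speed of each of red_tin, blue_can, white_bottle below 0.2 rad/s and x of blue_can in the frame of mat between -0.125 and 0.125 m and y of blue_can in the frame of mat between -0.055 and 0.055 m and z of blue_can in the frame of mat between -0.002 and 0.008 m and x of white_bottle in the frame of mat between -0.125 and 0.125 m and y of white_bottle in the frame of mat between -0.055 and 0.055 m and z of white_bottle in the frame of mat between -0.002 and 0.008 m and distance of bearing from where it was at the start of the episode below 0.015 m), for 0.2 s.
2. the bearing lies flat and at rest in the dish while all three containers still stand on the mat (horizontal distance between bearing and dish below 0.045 m and z of bearing in the frame of dish between 0 and 0.01 m and angle between the z axis of bearing and the z axis of dish, either way round below 0.15 rad and linear speed of each of bearing, red_tin, blue_can, white_bottle below 0.02 m/s and angular speed of each of bearing, red_tin, blue_can, white_bottle below 0.2 rad/s and x of red_tin in the frame of mat between -0.125 and 0.125 m and y of red_tin in the frame of mat between -0.055 and 0.055 m and z of red_tin in the frame of mat between -0.002 and 0.008 m and angle between each of red_tin, blue_can, white_bottle's own z axis and vertical below 0.1 rad and x of blue_can in the frame of mat between -0.125 and 0.125 m and y of blue_can in the frame of mat between -0.055 and 0.055 m and z of blue_can in the frame of mat between -0.002 and 0.008 m and x of white_bottle in the frame of mat between -0.125 and 0.125 m and y of white_bottle in the frame of mat between -0.055 and 0.055 m and z of white_bottle in the frame of mat between -0.002 and 0.008 m), for 0.2 s.
At the end, for the whole second after the job is handed in: Each container stands upright (within 0.1 rad) and at rest on the coaster of its own colour, its centre within 14 mm of the coaster's centre; the bearing lies flat and at rest on the floor of the dish; everything released (horizontal distance between bearing and dish below 0.045 m and z of bearing in the frame of dish between 0 and 0.01 m and angle between the z axis of bearing and the z axis of dish, either way round below 0.15 rad and linear speed of each of bearing, red_tin, blue_can, white_bottle below 0.02 m/s and angular speed of each of bearing, red_tin, blue_can, white_bottle below 0.2 rad/s and horizontal distance between red_tin and red_coaster below 0.014 m and z of red_tin in the frame of red_coaster between -0.002 and 0.008 m and angle between each of red_tin, blue_can, white_bottle's own z axis and vertical below 0.1 rad and horizontal distance between blue_can and blue_coaster below 0.014 m and z of blue_can in the frame of blue_coaster between -0.002 and 0.008 m and horizontal distance between white_bottle and white_coaster below 0.014 m and z of white_bottle in the frame of white_coaster between -0.002 and 0.008 m); the robot touches nothing.
It fails at once if the red tin is tipped over (more than 0.6 rad) (angle between red_tin's own z axis and vertical above 0.6 rad).
It fails at once if the blue can is tipped over (more than 0.6 rad) (angle between blue_can's own z axis and vertical above 0.6 rad).
It fails at once if the white bottle is tipped over (more than 0.6 rad) (angle between white_bottle's own z axis and vertical above 0.6 rad).
It fails at once if the amber jar is moved by more than 20 mm (distance of jar from where it was at the start of the episode above 0.02 m).
It also fails if it takes over 144 s, if anything falls off the work surface, if the arm or the gripper's body presses on something with over 40 N, if the wrist force passes 120 N, or if a joint passes its speed limit or range.

## Working session

There is one attempt and no reset: what is moved stays moved. The work goes in short steps, each a Python script; the robot and the scene stay as the last script left them, time stands still between calls to the robot, and variables do not carry over. Pictures are saved under pics/ and viewed, and the job is handed in when it is done.

```bash
ls; mkdir -p pics; python3 - <<'E'
from station import ctrl,get_state,vision,models
import cv2,numpy as np
s=get_state();print({k:np.round(v,3).tolist() if not isinstance(v,float) else v for k,v in s.items()});print(ctrl.pinch_z)
for c in("top","side","wrist"):
    im,d=vision.grab_frame(c);cv2.imwrite(f"pics/{c}0.png",im);i=vision.camera_info(c);print(c,{k:np.round(v,3).tolist() for k,v in i.items() if not isinstance(v,str)})
E
```

```text
pics
{'time': 0.0, 'qpos': [1.212, 0.508, -0.238, 1.501, 0.126, 1.149, -0.155], 'qd': [-0.003, -0.002, -0.0, 0.0, -0.0, -0.0, -0.002], 'tau': [-0.0, -62.06, -2.186, -24.965, 0.013, 0.012, 0.0], 'tcp_pos': [0.28, -0.558, 0.23], 'eef_rot': [-0.001, 0.973, 0.23, -0.0], 'contact_force': [0.134, 0.544, -1.017], 'wrist_torque': [-0.015, -0.015, -0.061], 'width': 0.08526001527261541}
-0.0187
top {'mtx': [[412.67, 0.0, 320.414], [0.0, 412.67, 198.271], [0.0, 0.0, 1.0]], 'R': [[0.002, -1.0, 0.002], [-0.995, -0.002, -0.096], [0.096, -0.002, -0.995]], 't': [-0.017, 0.535, 0.816]}
side {'mtx': [[360.933, 0.0, 320.64], [0.0, 360.933, 201.215], [0.0, 0.0, 1.0]], 'R': [[-0.838, -0.545, -0.024], [-0.278, 0.465, -0.841], [0.469, -0.698, -0.541]], 't': [0.454, 0.188, 0.69]}
wrist {'mtx': [[317.973, 0.0, 321.12], [0.0, 317.973, 201.457], [0.0, 0.0, 1.0]], 'hand_eye': [[-0.001, -0.951, -0.308, 0.079], [1.0, -0.0, -0.001, 0.001], [0.001, -0.308, 0.951, -0.143], [0.0, 0.0, 0.0, 1.0]]}
```

View pics/top0.png

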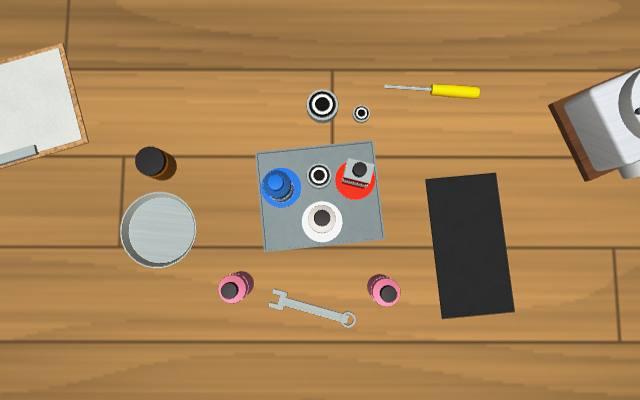

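View pics/side0.png

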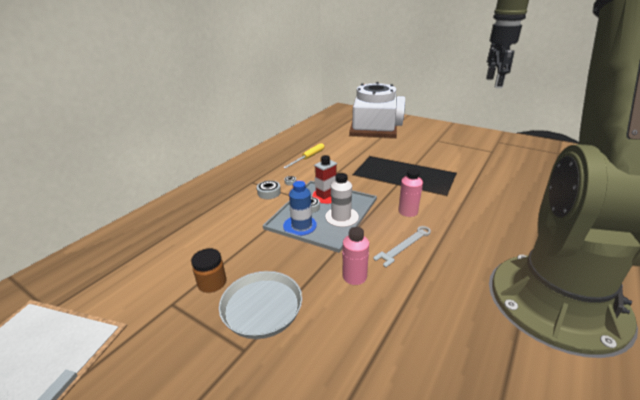

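The three ring-shaped candidates in the top view are a large one at (322,105), a middle-sized one at (319,176) and a small one at (361,114). The middle-sized one lies in the tray among the containers, so it fits the description. The white bottle is at (322,219). The pink look-alikes at (234,289) and (386,291) are not part of the job. Next I'll measure positions.

```bash
cat > h.py <<'E'
from station import ctrl,get_state,vision,models,ticket
import cv2,numpy as np
def cloud(c="top"):
    im,d=vision.grab_frame(c);i=vision.camera_info(c)
    K,R,t=map(np.array,(i["mtx"],i["R"],i["t"]))
    v,u=np.mgrid[:400,:640]
    P=np.stack([(u-K[0,2])/K[0,0]*d,(v-K[1,2])/K[1,1]*d,d],-1)
    W=(P-t.reshape(3))@R
    W[d<=0]=np.nan
    return im,W
def onplane(uv,z,c="top"):
    i=vision.camera_info(c);K,R,t=map(np.array,(i["mtx"],i["R"],i["t"]));t=t.reshape(3)
    uv=np.asarray(uv,float).reshape(-1,2)
    r=np.linalg.solve(K,np.c_[uv,np.ones(len(uv))].T).T@R
    C=-R.T@t
    return C+r*((z-C[2])/r[:,2])[:,None]
def circ(P):
    P=P[:,:2];A=np.c_[2*P,np.ones(len(P))];s=np.linalg.lstsq(A,(P**2).sum(1),rcond=None)[0]
    return s[:2],np.sqrt(s[2]+s[:2]@s[:2])
E
python3 - <<'E'
from h import *
im,W=cloud()
cv2.imwrite("pics/crop.png",cv2.resize(im[60:270,240:400],None,fx=3.75,fy=2.8*3.75/3.75,interpolation=2) if 0 else cv2.resize(im[85:265,240:400],None,fx=3.3,fy=3.3,interpolation=2))
for n in "red_tin blue_can white_bottle bearing red_coaster blue_coaster white_coaster mat dish jar".split():
    for r in models.masks_of("top",n)[:4]:
        m=r["mask"];Z=W[m];z=Z[:,2];zm=np.nanpercentile(z,98)
        top=Z[z>zm-0.006]
        cnt=max(cv2.findContours(m.astype(np.uint8),0,1)[0],key=len)
        e=cv2.minAreaRect(cnt)
        print(n,round(r["p"],2),np.round(r["point"],0),m.sum(),"med",np.round(np.nanmedian(Z,0),3),"zmax",round(zm,3),"top c",np.round(np.nanmean(top,0),4),len(top),"rect",np.round(cv2.boxPoints(e)).tolist() if n in("mat","red_tin") else np.round(e[1],1))
E
```

```text
blue_can 0.55 [280. 184.] 748 med [0.549 0.062 0.108] zmax 0.129 top c [0.5548 0.0657 0.1273] 212 rect [33.2 26.9]
white_bottle 0.92 [385. 289.] 835 med [ 0.361 -0.131  0.096] zmax 0.122 top c [ 0.3563 -0.1371  0.1197] 220 rect [35.4 28.3]
white_bottle 0.81 [238. 287.] 846 med [0.366 0.138 0.096] zmax 0.121 top c [0.3619 0.1463 0.1195] 220 rect [27.3 37.1]
white_bottle 0.73 [321. 222.] 615 med [ 0.49  -0.017  0.106] zmax 0.13 top c [ 0.491  -0.0182  0.1277] 211 rect [27. 27.]
bearing 0.95 [323. 107.] 767 med [ 0.729 -0.019  0.026] zmax 0.03 top c [ 0.7307 -0.0195  0.0267] 697 rect [31. 29.]
bearing 0.77 [361. 114.] 267 med [ 0.716 -0.1    0.014] zmax 0.017 top c [ 0.7172 -0.102   0.0139] 224 rect [18. 17.]
bearing 0.71 [318. 175.] 480 med [ 0.582 -0.013  0.025] zmax 0.028 top c [ 0.5824 -0.0132  0.0254] 459 rect [24. 23.]
red_coaster 0.66 [348. 190.] 621 med [ 0.559 -0.076  0.008] zmax 0.047 top c [ 0.5745 -0.071   0.0702] 14 rect [40.2 32.6]
red_coaster 0.47 [316. 175.] 443 med [ 0.581 -0.011  0.025] zmax 0.028 top c [ 0.5818 -0.0124  0.0255] 426 rect [23. 22.]
blue_coaster 0.76 [294. 195.] 504 med [0.55  0.051 0.008] zmax 0.011 top c [0.5554 0.0576 0.0078] 474 rect [38.2 38.9]
white_coaster 0.64 [319. 232.] 651 med [ 0.48  -0.022  0.008] zmax 0.099 top c [ 0.5022 -0.0315  0.0999] 23 rect [38.9 38.9]
mat 0.93 [472. 245.] 10157 med [ 0.439 -0.325  0.003] zmax 0.006 top c [ 0.4398 -0.325   0.0027] 9835 rect [[424.0, 179.0], [497.0, 170.0], [514.0, 312.0], [441.0, 320.0]]
dish 0.85 [158. 231.] 4518 med [0.471 0.321 0.004] zmax 0.023 top c [0.4704 0.3303 0.0205] 509 rect [75. 74.]
jar 0.79 [156. 164.] 1076 med [0.6   0.308 0.069] zmax 0.072 top c [0.6041 0.317  0.0697] 677 rect [42.9 29.1]
```

View pics/crop.png

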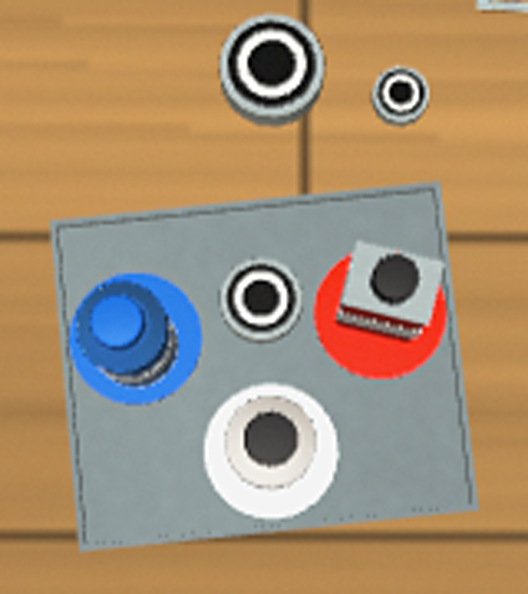

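The enlarged crop confirms it: the middle-sized bearing lies between the blue and red coasters at crop (261,299), which is full-frame (319,176). The network missed the tin, so next I'll get the tin's top face and the coaster circles.

```bash
python3 - <<'E'
from h import *
im,W=cloud()
roi=np.zeros((400,640),bool);roi[140:255,250:390]=1
def fit(m,z,name):
    m=m&roi
    c=max(cv2.findContours(cv2.morphologyEx(m.astype(np.uint8),cv2.MORPH_OPEN,np.ones((2,2))),0,1)[0],key=cv2.contourArea)
    hull=cv2.convexHull(c)[:,0]
    (cx,cy),r=cv2.minEnclosingCircle(hull)
    print(name,"minEnc",np.round([cx,cy,r],1),np.round(onplane([cx,cy],z)[0],4))
b,g,r=[im[...,k].astype(int) for k in range(3)]
low=np.abs(W[...,2]-.008)<.0035
fit((r>180)&(g<90)&low,.008,"red");fit((b>180)&(r<90)&low,.008,"blue");fit((r>220)&(g>220)&(b>220)&low,.008,"white")
# tops
for n,(x0,y0) in dict(tin=(.595,-.09),blue=(.555,.065),white=(.49,-.018)).items():
    near=(np.hypot(W[...,0]-x0,W[...,1]-y0)<.06)
    for lo,hi in((.085,.098),(.098,.109),(.109,.117),(.117,.135)):
        m=near&(W[...,2]>lo)&(W[...,2]<hi)
        if m.sum()>15:
            P=W[m];rc=cv2.minAreaRect(P[:,:2].astype(np.float32)*1000);print(n,lo,m.sum(),np.round(P.mean(0),4),np.round(rc[0],1),np.round(rc[1],1),round(rc[2],1))
    m=near&(W[...,2]>(.098 if n=="tin" else .117))
    print(n,"z med",np.nanmedian(W[m][:,2]),np.nanmax(W[m][:,2]))
# bearing circle
m=roi&(W[...,2]>.018)&(W[...,2]<.033)&(np.hypot(W[...,0]-.582,W[...,1]+.013)<.04)
(c,r)=cv2.minEnclosingCircle(W[m][:,:2].astype(np.float32)*1000);print("bearing",c,r,W[m].mean(0))
# tray rim points/rotation
m=(np.abs(W[...,2]-.0065)<.009)&(np.abs(g-b)<25)&roi&(r<160)&(r>60)
m=(abs(im.astype(int).max(-1)-im.astype(int).min(-1))<40)&roi
P=W[m&(W[...,2]<.016)];rc=cv2.minAreaRect(P[:,:2].astype(np.float32)*1000);print("tray",rc)
# mat
m=(im.max(-1)<70);m[:,:420]=0;m[:,520:]=0;m[:165]=0;m[325:]=0
c=max(cv2.findContours(m.astype(np.uint8),0,1)[0],key=cv2.contourArea)
P=onplane(c[:,0],.003);rc=cv2.minAreaRect((P[:,:2]*1000).astype(np.float32));print("mat",rc)
# dish rim
d=models.masks_of("top","dish")[0]["mask"]
P=W[d&(W[...,2]>.017)];print("dish",circ(P))
q=lambda yaw:[0,np.cos(yaw/2),np.sin(yaw/2),0]
from scipy.spatial.transform import Rotation as Ro
s=get_state();w,x,y,z=s["eef_rot"];print(Ro.from_quat([x,y,z,w]).as_matrix().round(2))
E
```

```text
red minEnc [355.6 180.7  19.8] [ 0.5744 -0.0899  0.008 ]
blue minEnc [281.6 188.1  19.8] [0.5583 0.0648 0.008 ]
white minEnc [322.8 222.4  20.2] [ 0.487  -0.0213  0.008 ]
tin 0.085 27 [ 0.5625 -0.0836  0.091 ] [562.8 -82.2] [43.9  0.9] 76.0
tin 0.098 373 [ 0.5788 -0.0864  0.1046] [580.  -87.2] [50.8 37.4] 76.2
tin 0.117 158 [ 0.5794 -0.0868  0.1255] [579.6 -87. ] [24.5 24. ] 45.1
tin z med 0.10539558737093639 0.12833037150141668
blue 0.085 23 [0.5373 0.0531 0.0908] [541.4  53.2] [13.9 45.3] 42.9
blue 0.098 264 [0.5526 0.0642 0.1049] [554.6  65.7] [50.4 49.1] 89.1
blue 0.109 113 [0.552  0.0639 0.111 ] [555.   67.1] [38.3 39. ] 45.3
blue 0.117 219 [0.5545 0.0654 0.1271] [555.   65.7] [28.7 28. ] 44.7
blue z med 0.12734617217067243 0.13111064957641738
white 0.098 361 [ 0.49   -0.0181  0.1039] [490.8 -18.2] [49.8 49.8] 44.9
white 0.109 24 [ 0.4848 -0.0183  0.1102] [489.4 -17.6] [34.6 28.5] 75.0
white 0.117 213 [ 0.4908 -0.0181  0.1276] [490.5 -18.1] [28.6 26.8] 0.4
white z med 0.1276445768703499 0.1314481887855608
bearing (583.0935668945312, -12.7830810546875) 25.77574920654297 [ 0.58267139 -0.01286932  0.02526277]
tray ((545.3231201171875, -13.5), (214.3510284423828, 255.0340118408203), 6.208805084228516)
mat ((443.0201416015625, -324.6569519042969), (287.7952575683594, 149.3951873779297), 5.479191303253174)
dish (array([0.47143029, 0.31381639]), np.float64(0.07512784344393171))
[[ 0.89  0.45 -0.  ]
 [ 0.45 -0.89 -0.  ]
 [-0.    0.   -1.  ]]
```

```bash
cat >> h.py <<'E'
D=np.deg2rad
def q(phi): return [0,np.cos(D(phi)/2),np.sin(D(phi)/2),0]
HZ=.225
GP=.074+ctrl.pinch_z   # TCP above container bottom
MAT=np.array([.443,-.3247]);MX=np.array([np.cos(D(5.5)),np.sin(D(5.5))])
def slot(i): return MAT+MX*.09*i
def F():
    s=get_state();return "t %.1f w %.4f F %s tcp %s"%(s["time"],s["width"],np.round(s["contact_force"],1),np.round(s["tcp_pos"],4))
def over(xy,phi,z=HZ,v=.3):
    ctrl.movel([xy[0],xy[1],z],q(phi),max_speed=v)
def pick(xy,phi,zb,gp=GP,hz=HZ,force=40):
    over(xy,phi,hz)
    ctrl.movel([xy[0],xy[1],zb+gp],max_speed=.15);print("down",F())
    ctrl.close_gripper(force);print("grip",F())
    ctrl.movel([xy[0],xy[1],hz],max_speed=.15);print("lift",F())
def place(xy,phi,zb,gp=GP,hz=HZ,hz2=HZ):
    over(xy,phi,hz)
    ctrl.movel([xy[0],xy[1],zb+gp+.012],max_speed=.15)
    ctrl.movel([xy[0],xy[1],zb+gp+.001],max_speed=.04);print("set",F())
    ctrl.ungrasp();ctrl.pause(.1)
    ctrl.movel([xy[0],xy[1],hz2],max_speed=.2);print("clear",F())
E
python3 - <<'E'
from h import *
for n,p in dict(red=(.5798,-.0871,-14),blue=(.555,.0656,6),white=(.4907,-.0181,6),m1=(*slot(1),5.5),m0=(*slot(0),5.5),m_1=(*slot(-1),5.5),dish=(.4715,.3138,-39),bear=(.583,-.0128,-39)).items():
    for z in(.225,.06 if n not in("dish","bear") else .005):
        j=ctrl.ik([p[0],p[1],z],q(p[2]));print(n,z,None if j is None else np.round(j,2))
ctrl.movep([.5798,-.0871,HZ],q(-14));print(F())
im,_=vision.grab_frame("wrist");cv2.imwrite("pics/w1.png",im)
E
```

```text
red 0.225 [ 0.26  0.45 -0.23  1.62  0.11  1.09 -1.82]
red 0.06 [ 0.18  0.63 -0.12  1.81  0.11  0.71 -1.81]
blue 0.225 [ 0.2   0.44 -0.54  1.69  0.25  1.08 -1.88]
blue 0.06 [ 0.02  0.61 -0.28  1.88  0.25  0.68 -1.87]
white 0.225 [ 0.35  0.33 -0.49  1.85  0.18  1.01 -1.68]
white 0.06 [ 0.15  0.53 -0.24  2.06  0.22  0.57 -1.71]
m1 0.225 [ 0.61  0.5  -0.19  1.53  0.1   1.12 -1.07]
m1 0.06 [ 0.59  0.67 -0.15  1.72  0.14  0.76 -1.1 ]
m0 0.225 [ 0.72  0.39 -0.2   1.71  0.09  1.04 -0.98]
m0 0.06 [ 0.69  0.59 -0.15  1.91  0.14  0.65 -1.02]
m_1 0.225 [ 0.86  0.3  -0.2   1.86  0.07  0.99 -0.85]
m_1 0.06 [ 0.81  0.52 -0.15  2.07  0.14  0.55 -0.91]
dish 0.225 [-1.1   0.51  0.75  1.68 -0.38  1.11 -2.49]
dish 0.005 [-0.97  0.76  0.55  1.91 -0.64  0.65 -2.26]
bear 0.225 [ 0.11  0.45 -0.2   1.62  0.1   1.08 -2.37]
bear 0.005 [-0.02  0.7   0.    1.86 -0.    0.58 -2.27]
t 2.8 w 0.0855 F [-0.8  0.2 -0.2] tcp [ 0.5797 -0.0883  0.225 ]
```

View pics/w1.png

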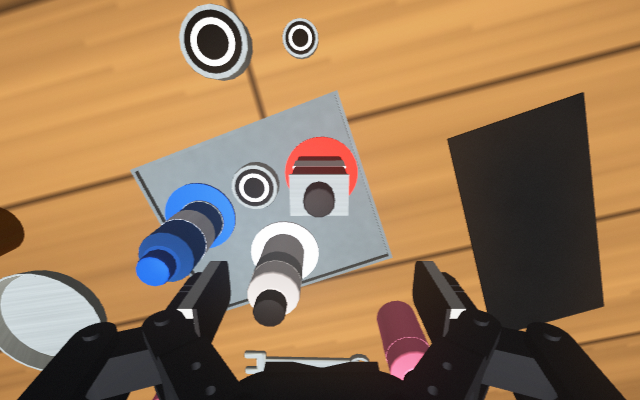

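The wrist view shows the tin's silver top at (319,195), centred between the jaws and square to them, so I'll pick it.

```bash
python3 - <<'E'
from h import *
pick((.5798,-.0871),-14,.008)
place(slot(1),5.5,.003)
im,W=cloud();cv2.imwrite("pics/t1.png",im)
m=(W[...,2]>.095)&(W[...,1]<-.2)&(W[...,2]<.14)&(np.hypot(W[...,0]-slot(1)[0],W[...,1]-slot(1)[1])<.05)
print(W[m].mean(0),slot(1))
E
```

```text
down t 4.3 w 0.0855 F [-0.   0.7 -0.2] tcp [ 0.5804 -0.0871  0.0641]
grip t 4.8 w 0.0499 F [-0.   0.6  6.4] tcp [ 0.5802 -0.0871  0.0639]
lift t 6.0 w 0.0492 F [-1.3 -0.4 -3.6] tcp [ 0.5792 -0.0871  0.2239]
set t 8.5 w 0.0498 F [ 0.   0.3 -2. ] tcp [ 0.5324 -0.3161  0.0591]
clear t 10.1 w 0.0853 F [-1.3 -0.1 -0.7] tcp [ 0.532  -0.3158  0.2238]
[ 0.52833058 -0.30943552  0.1048591 ] [ 0.53258566 -0.31607388]
```

View pics/t1.png

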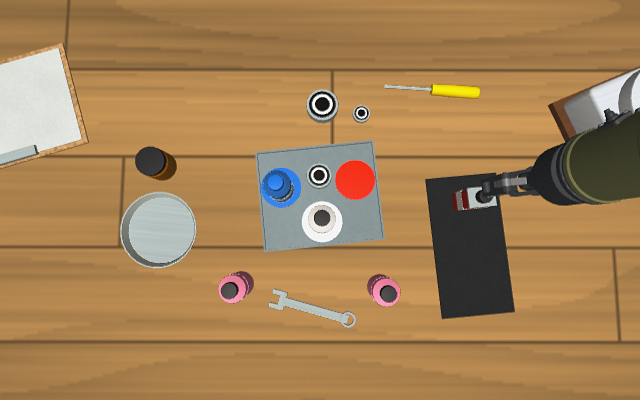

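The tin is standing on the mat at about (475,198), and the bearing is still at (319,176). The blue can and the white bottle come next.

```bash
python3 - <<'E'
from h import *
pick((.555,.0657),6,.008)
place(slot(0),5.5,.003)
pick((.4907,-.0181),6,.008)
place(slot(-1),5.5,.003)
over((.52,-.1),0,.3)
im,W=cloud();cv2.imwrite("pics/t2.png",im)
for i in(1,0,-1):
    m=(W[...,2]>.11)&(W[...,2]<.14)&(np.hypot(W[...,0]-slot(i)[0],W[...,1]-slot(i)[1])<.04)
    print(m.sum(),W[m].mean(0),slot(i))
m=(W[...,2]>.018)&(W[...,2]<.033)&(np.hypot(W[...,0]-.582,W[...,1]+.013)<.04)
print(m.sum(),cv2.minEnclosingCircle(W[m][:,:2].astype(np.float32)*1000),F())
E
```

```text
down t 12.8 w 0.0854 F [-0.8  0.8  0.8] tcp [0.5556 0.0658 0.0641]
grip t 13.2 w 0.0511 F [-0.7  0.4  6. ] tcp [0.5555 0.0659 0.0641]
lift t 14.4 w 0.0512 F [-0.2 -0.  -2.5] tcp [0.5544 0.0655 0.224 ]
set t 17.5 w 0.0509 F [ 0.7 -0.3 -1.2] tcp [ 0.4431 -0.3248  0.0592]
clear t 19.0 w 0.0854 F [-0.6 -0.2 -0.5] tcp [ 0.4424 -0.3244  0.224 ]
down t 21.4 w 0.0852 F [ 0.7 -0.5  0.2] tcp [ 0.4911 -0.0182  0.0639]
grip t 21.8 w 0.0508 F [-0.9 -0.2  6.1] tcp [ 0.4911 -0.018   0.0641]
lift t 23.1 w 0.0509 F [ 0.4  1.1 -2.4] tcp [ 0.4901 -0.0182  0.2242]
set t 26.0 w 0.0511 F [-0.6  0.1 -1.9] tcp [ 0.3534 -0.3333  0.0592]
clear t 27.5 w 0.0851 F [ 0.1 -0.4  0.9] tcp [ 0.3529 -0.3329  0.2241]
0 [nan nan nan] [ 0.53258566 -0.31607388]
0 [nan nan nan] [ 0.443  -0.3247]
0 [nan nan nan] [ 0.35341434 -0.33332612]
485 ((583.1649780273438, -12.607230186462402), 26.007658004760742) t 28.7 w 0.0853 F [ 0.2 -0.1 -0.6] tcp [ 0.519  -0.1017  0.2993]<stdin>:10: RuntimeWarning: Mean of empty slice.
  ret = um.true_divide(
```

View pics/t2.png

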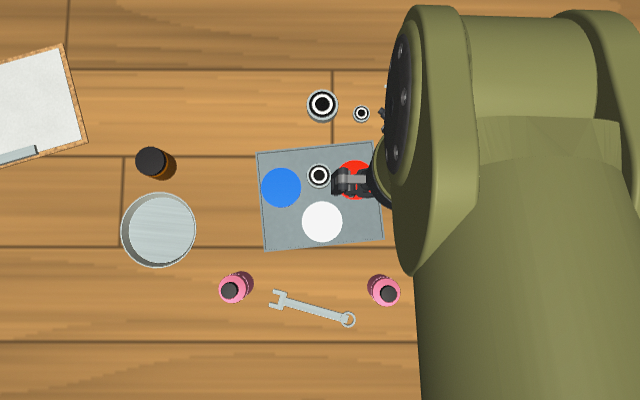

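The arm hides the mat in this view. The bearing hasn't moved and is still at (319,176). I'll move above it, check the mat with the side camera, and look down with the wrist camera.

```bash
python3 - <<'E'
from h import *
over((.583,-.0128),-39,.2)
im,_=vision.grab_frame("side")
s=cv2.resize(im[100:260,230:480],None,fx=2,fy=2)
im2,_=vision.grab_frame("wrist");cv2.imwrite("pics/s3.png",np.hstack([s[:, :440],cv2.resize(im2[:, :],(512//4*2+100,320))]))
print(F())
E
```

```text
t 29.6 w 0.0855 F [ 0.8  0.9 -0.5] tcp [ 0.583  -0.0144  0.2009]
```

View pics/s3.png

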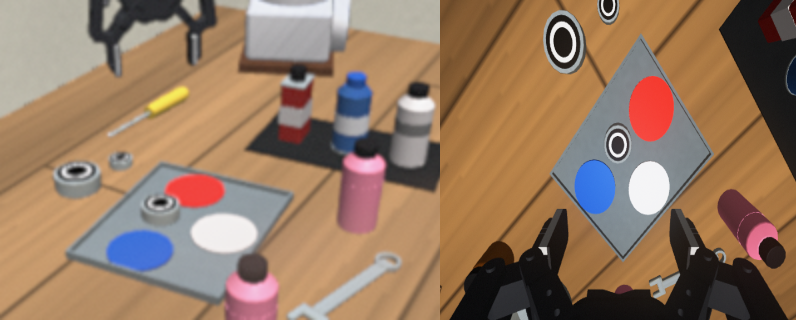

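All three containers stand upright on the mat in the side view. The wrist view shows the bearing clear between the jaws, so I'll pick it along the diagonal between the coasters.

```bash
python3 - <<'E'
from h import *
B=(.583,-.0128)
pick(B,-46,.005,gp=.001,hz=.15,force=50)
im,_=vision.grab_frame("wrist");cv2.imwrite("pics/w4.png",im)
print(F())
if get_state()["width"]>.045:
    place((.4714,.3138),-30,.004,gp=.001,hz=.15,hz2=.2)
    over((.47,.15),-10,.25)
    im,W=cloud();cv2.imwrite("pics/t4.png",im)
    d=np.hypot(W[...,0]-.4714,W[...,1]-.3138)<.055
    m=d&(W[...,2]>.015);print(m.sum(),W[m].mean(0),np.nanpercentile(W[m][:,2],[5,50,95]))
    for i in(1,0,-1):
        m=(W[...,2]>.115)&(W[...,2]<.14)&(np.hypot(W[...,0]-slot(i)[0],W[...,1]-slot(i)[1])<.045)
        print(m.sum(),W[m].mean(0),slot(i))
E
```

```text
down t 31.1 w 0.0858 F [ 0.5 -0.4 -0. ] tcp [ 0.5838 -0.0128  0.0071]
grip t 31.5 w 0.0498 F [-1.5 -0.1  9.2] tcp [ 0.5835 -0.0128  0.0072]
lift t 32.6 w 0.0497 F [-0.3  1.  -1.5] tcp [ 0.5823 -0.0129  0.149 ]
t 32.6 w 0.0499 F [ 0.7  0.9 -1.6] tcp [ 0.5823 -0.0128  0.1489]
set t 35.4 w 0.0498 F [ 0.8 -0.6  2. ] tcp [0.4718 0.314  0.0062]
clear t 37.1 w 0.0857 F [-0.4  0.3 -0.2] tcp [0.4709 0.3134 0.199 ]
0 [nan nan nan] nan
166 [ 0.53185961 -0.31499547  0.12023713] [ 0.53258566 -0.31607388]
232 [ 0.44302208 -0.32267848  0.12197632] [ 0.443  -0.3247]
242 [ 0.35377364 -0.33171436  0.12216513] [ 0.35341434 -0.33332612]<stdin>:11: RuntimeWarning: Mean of empty slice.
  ret = um.true_divide(
  return np.nanmean(a, axis, out=out, keepdims=keepdims)
```

```bash
python3 -c "
import cv2,numpy as np
a=cv2.imread('pics/t4.png');b=cv2.imread('pics/w4.png')
cv2.imwrite('pics/c4.png',a)"
```

```text
(no output)
```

View pics/t4.png

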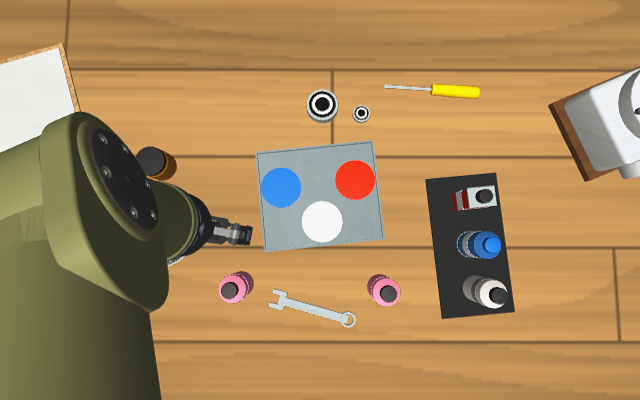

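The three containers are on the mat within 2 mm of their slots. The arm hides the dish, so I'll move over towards the mat and check the bearing and the coasters.

```bash
python3 - <<'E'
from h import *
over(slot(-1),5.5,HZ)
im,W=cloud();cv2.imwrite("pics/t5.png",im[90:330,100:420].repeat(2,0).repeat(2,1))
d=np.hypot(W[...,0]-.4714,W[...,1]-.3138)<.055
m=d&(W[...,2]>.015);P=W[m];print(m.sum(),P.mean(0));A=np.c_[P[:,:2],np.ones(len(P))];print("tilt",np.linalg.lstsq(A,P[:,2],rcond=None)[0])
j=(W[...,2]>.055)&(W[...,2]<.09)&(np.hypot(W[...,0]-.604,W[...,1]-.317)<.05);print("jar",W[j].mean(0))
b,g,r=[im[...,k].astype(int) for k in range(3)]
roi=np.zeros((400,640),bool);roi[140:255,250:390]=1
for n,mm in dict(red=(r>180)&(g<90),blue=(b>180)&(r<90),white=(r>220)&(g>220)&(b>220)).items():
    c=np.argwhere(mm&roi)[:,::-1];print(n,len(c),np.round(onplane(c.mean(0),.008)[0],4))
print(F())
E
```

```text
534 [0.47082469 0.31147519 0.02406048]
tilt [-0.00354075  0.03850279  0.01373489]
jar [0.60343567 0.31553405 0.06904234]
red 1216 [ 0.5765 -0.088   0.008 ]
blue 1238 [0.5606 0.067  0.008 ]
white 1277 [ 0.489 -0.019  0.008]
t 39.7 w 0.0856 F [ 0.7  0.5 -0.7] tcp [ 0.3539 -0.3322  0.2251]
```

View pics/t5.png

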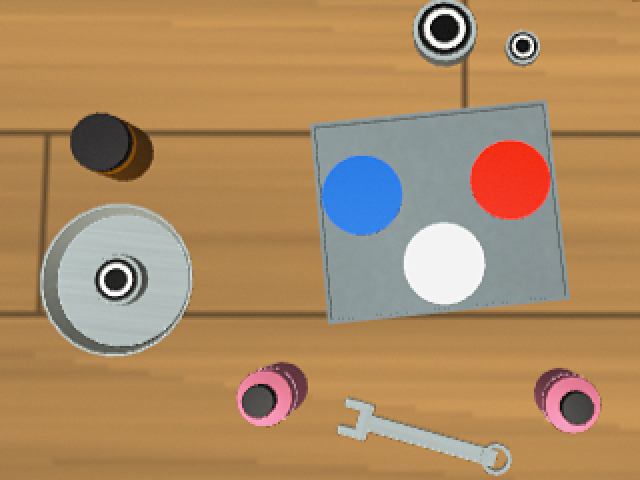

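The bearing lies flat at the centre of the dish, at crop (116,279), and the jar hasn't moved. Now I'll put the containers back.

```bash
python3 - <<'E'
from h import *
for i,xy in((-1,(.489,-.0195)),(0,(.560,.0665)),(1,(.576,-.0885))):
    pick(slot(i),5.5,.003); place(xy,6,.008)
over((.40,-.45),6,.3)
im,W=cloud();cv2.imwrite("pics/t6.png",im)
im2,_=vision.grab_frame("side");cv2.imwrite("pics/s6.png",im2)
for xy in((.489,-.0195),(.560,.0665),(.576,-.0885)):
    m=(W[...,2]>.117)&(W[...,2]<.14)&(np.hypot(W[...,0]-xy[0],W[...,1]-xy[1])<.045);print(xy,m.sum(),W[m].mean(0).round(4))
print(F())
E
```

```text
down t 41.2 w 0.0856 F [0.2 0.3 0.1] tcp [ 0.3538 -0.3337  0.0589]
grip t 41.6 w 0.0509 F [0.3 1.2 6.4] tcp [ 0.3537 -0.3334  0.059 ]
lift t 42.9 w 0.0509 F [ 0.6 -0.3 -2.7] tcp [ 0.353  -0.3329  0.2242]
set t 45.8 w 0.0506 F [-0.2 -0.4 -2.1] tcp [ 0.489  -0.0195  0.0642]
clear t 47.2 w 0.0851 F [-0.1 -0.4 -0.6] tcp [ 0.4884 -0.0195  0.2241]
down t 49.7 w 0.0854 F [-0.3 -0.6 -0.2] tcp [ 0.4435 -0.3249  0.0591]
grip t 50.1 w 0.0512 F [-1.4  0.9  6.1] tcp [ 0.4433 -0.3247  0.0591]
lift t 51.4 w 0.0507 F [-1.5 -0.  -2.6] tcp [ 0.4425 -0.3244  0.2241]
set t 54.4 w 0.0510 F [ 1.6 -1.1 -1.1] tcp [0.56   0.0665 0.0642]
clear t 55.9 w 0.0854 F [-0.4  0.8 -0.1] tcp [0.5593 0.0664 0.2239]
down t 58.6 w 0.0851 F [-0.4  0.1  0.1] tcp [ 0.5331 -0.3163  0.0592]
grip t 59.0 w 0.0495 F [-0.6  0.6  5.4] tcp [ 0.5329 -0.3161  0.059 ]
lift t 60.3 w 0.0498 F [-0.3  0.2 -2.9] tcp [ 0.532  -0.3158  0.2239]
set t 62.8 w 0.0496 F [-0.   0.7 -3.7] tcp [ 0.5758 -0.0885  0.0641]
clear t 64.3 w 0.0851 F [-0.8 -0.   0. ] tcp [ 0.5753 -0.0884  0.224 ]
(0.489, -0.0195) 211 [ 0.4881 -0.0196  0.1274]
(0.56, 0.0665) 219 [0.5586 0.0659 0.1271]
(0.576, -0.0885) 161 [ 0.5744 -0.0885  0.1253]
t 65.9 w 0.0853 F [0.2 0.3 0.2] tcp [ 0.4011 -0.4485  0.2998]
```

View pics/t6.png

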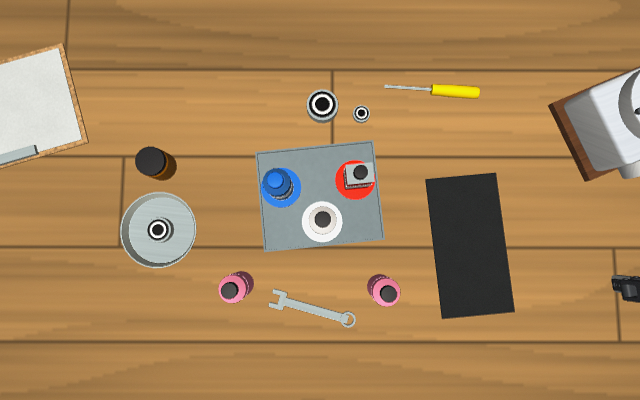

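View pics/s6.png

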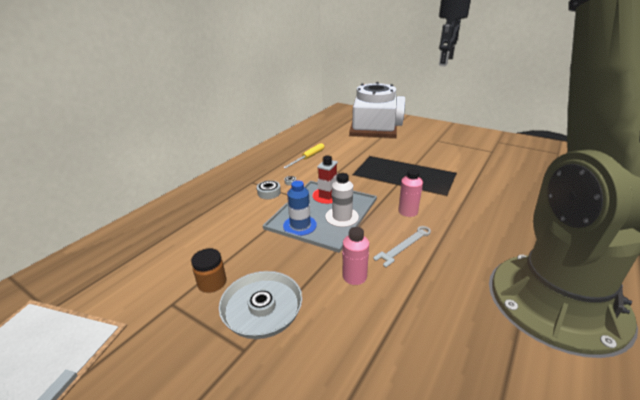

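Both views show all three containers upright, each on the coaster of its own colour and within about 3 mm of its centre. The bearing is flat in the dish at (158,230), and the jar is where it was at (151,161). The gripper is clear, so I'm handing in.

```bash
python3 - <<'E'
from h import *
ctrl.pause(.3);ticket.close_job();print(F())
E
```

```text
the job is handed in; nothing more can be done
the job is handed in; nothing more can be done
```

The job is done and handed in at about 66 s of the 144 s allowed. `close_job` gives no verdict, so I can't confirm the judged result.

- **Clearing the tray:** I moved the red tin, blue can and white bottle onto the mat, upright. They ended within 2 mm of their planned spots. The bearing stayed put, measured within 1 mm of where it started.
- **Bearing:** I laid the middle-sized bearing in the dish, about 2 mm from the centre. Its top was at 24 mm height, as expected for lying flat on the dish floor.
- **Putting back:** I returned all three containers. In the last camera check they stood upright within about 2–3 mm of their coaster centres.
- **Left alone:** The jar measured about 2 mm from its first reading, which is within the camera error. I touched none of the look-alikes, and the gripper was well clear at hand-in.

No check failed, but some were incomplete:
- The network did not find the red tin, so I located it from the depth image.
- The arm hid the mat and the dish in some views, so I checked those again from other positions.
- Early coaster estimates, taken while partly covered, differed by 2–3 mm from the later clear ones. I used the clear ones.

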